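# Press a filter cassette home with the bench bar clamp

### The arm

A 7-joint arm with a two-finger parallel gripper is mounted at the origin on a cart in front of the work surface, level with it; the furniture and walls round the work are solid. World frame = base frame: x ahead of the robot, y to its left, z up, the work surface at z = 0. Lengths are in m, angles in degrees, forces in N, time in s.
With the tool pointing down it reaches from about 0.35 to 0.9 m from the base axis. Payload 19.9 kg.
Tool frame: the origin (TCP) lies at the very end of the fingers, on their centre line; the grasp point (between the pads) lies 19 mm behind it (hold_point_z is the z of the grasp point in the tool frame, in m); z points along the fingers, y is the line along which they close (so a half turn about z gives the same grasp; the last joint's range is limited). The gripper opens to 94 mm and grips with 3 to 60 N. Pads are 16 mm wide; open, the fingers measure 119 mm over their backs; the gripper's body (75 mm by 177 mm) begins 78 mm behind the grasp point.
Start: joints at [63.111, 23.915, -0.59, 92.452, 0.269, 63.638, -3.037], TCP at [0.259, -0.569, 0.205] pointing down, gripper open.
Joint ranges: [-161.28, 161.28], [-22.2, 115.67], [-73.04, 71.86], [3.21, 147.25], [-68.34, 248.33], [10.77, 114.83], [-161.83, 161.83]. Speed limits (degrees/s): [108.29, 108.29, 136.94, 136.94, 172.46, 172.46, 172.46].

### API

Orientations are given as [roll, pitch, yaw] about the fixed x, y, z axes, in that order (R = Rz(yaw) Ry(pitch) Rx(roll)).
In Python, from station import * gives the robot as it stands.
- The arm moves only by the tool jog_arm, never from a script. Its argument "motion" is a list of rows, each a list of 4 numbers: the shift along the tool's x, y, z in mm, then the turn about the tool's z in rad. A call has 1 to 10 rows; each row shifts and turns the commanded pose from where the row before left it, along the tool's axes as they then stand; what a row does not reach is not made up. A row lasts 1/12 s, in which the tool goes at most 41.7 mm and 7.16 degrees, less where a joint would pass 70% of its speed; a pose out of reach is approached as far as the arm can. A call is refused whole if a number of a shift passes 41.7 or a number of a turn 0.125, either way. A call with a gripper value outside its range is refused whole. "fingers" is the opening in per cent of the stroke, from 0 (shut) to 100 (fully open), set as the call begins (left out, the last holds). The fingers move at their own pace and stop on an object; "force" is the grip in N (left out, the last holds). Time passes only in rows, so rows that do not move let the fingers close. It gives the time, the measured TCP pose, the force, the opening and the grip force at its end, in the units of the state.
- state(): the state, without advancing time (a new reading comes with each control period).
- grab_frame(name): name is "scene" or "top" or "wrist"; returns (picture, depth): 420x560x3 uint8, red, green, blue; 420x560 float32, m along the optical axis (not along the pixel's ray), 0 where there is no reading.
- camera_info(name): a dict with "fov_y" (degrees; the focal length in pixels is half the picture's height over the tangent of half this angle, whatever the lens; pixels are square), "cx", "cy" (the principal point, pixels), "origin" and "orientation" of the camera in the world. Camera axes: x right, y up, looking along -z (the intrinsics and any distortion apply to the point x, -y, -z); pixel columns grow to the right and rows downward; lengths in m; the calibration is good to about 2 mm. A picture is of the moment at which its call begins: read the wrist's pose just before it. camera_info takes no time and is no camera call; for the wrist camera it gives the pose at the moment of the call.
- close_job(): hands the job in; it is judged then, once.
The state is a dict: "time": time; "joints": joint angles; "joint_velocities": joint speeds; "joint_efforts": joint torques, N m; "tool_pos": TCP position; "tool_rot": TCP orientation; "contact_force": force on the tool from outside, world axes, zero at the start; "wrist_torque": the same for the moment, N m; "grip_width": opening from 0.0 (shut) to 1.0 (fully open); "grip_force": force on a finger pad.
Only numpy, scipy, OpenCV 4.12 (cv2) and the standard library are available. Lean on these libraries where they do the work, as an engineer would, in place of code of your own. Each camera call takes 0.05 s, during which the arm holds its last target. There are 200 camera calls.

### The job

The white filter cassette in its grey holder is sticking out part-way. Squeeze the clamp's trigger, letting it spring back between strokes, to walk the jaw onto the cassette and press it fully home, and keep it pressed firmly for about half a second; then push the release tab until the jaw has gone all the way back, and let go. The cassette is delicate, so feel for the moment it seats and do not squeeze hard after that; work the clamp only by its grip, trigger and tab, without touching the bar, jaw or cassette, and leave the bottle, dish and timer where they are.

Things in the scene. Friction and masses are not known exactly. Their poses are not given: they have to be found in the camera images.
- clamp: Bar clamp in a bench stand, fixed. Origin on the worktop; x = the way the jaw walks, z up. Base plate 335x110x12 mm (x -85 to 250). Grey housing x -52 to 102, y -24 to 24, top at z 67 mm. On it at y 0 stand the black trigger (x -26 to -14, z 70 to 136 mm) and, 30 mm in front, the black fixed grip; the release tab is at x 85 mm.
- grip_face (a point): Outer side (x 30 mm, z 115 mm in the clamp frame) of the fixed grip, which is 14 x 32 mm in x, y, top at z 138 mm. Over trigger and grip it is 56 mm at rest, 39 mm fully squeezed. The grip does not move.
- trigger_face (a point): Outer side of the trigger (12 x 30 mm in x, y) at z 115 mm, y 0; at x -26 mm in the clamp frame at rest. It is squeezed straight along clamp +x, towards the grip. Once the cassette is home, all added force goes on to it: force of the jaw = force on the trigger less 6 to 7 N. At the end of a full stroke the trigger's own stop carries the force.
- trigger_slide (a joint): Travel of the trigger in m: 0 at rest, 0.017 fully squeezed; a spring of 2 to 4 N brings it back. A squeeze moves the bar with it 1:1; the bar catches every 5 mm, so a full stroke gains 15 mm. It takes 4 to 8 N on the trigger while the jaw is free, about 12 N while it pushes the cassette.
- bar: Steel bar, 10 x 10 mm, toothed below, running through the housing along clamp x at z 45 mm (rear end 117 mm behind the clamp origin at rest), with the steel jaw plate at its front end, 46 mm wide and 44 high. Origin = that of the clamp when back. Not to be touched.
- bar_slide (a joint): How far bar and jaw have walked in m: 0 all the way back, 0.050 the most. A spring of 2 to 4 N pulls it back as soon as the release tab is held down (within about 1 s).
- jaw_face (a point): Middle of the rubber front face of the jaw, z 43 mm; it looks along clamp +x.
- tab_top (a point): Middle of the top of the release tab, a black push tab 22 x 30 mm on the front of the housing, 81 mm above the worktop at rest. Pressed straight down.
- tab_slide (a joint): Travel of the release tab in m: 0 up, 0.006 fully down on its stop. About 2 N at first, 6 N when down; springs up when let go. The jaw is free from about 0.004 on, as long as the tab is held.
- holder: Grey plastic holder 62x78x62 mm fixed on the clamp's base plate, its open front facing the jaw. Origin at the bottom of its front, 12 mm above the worktop; its x runs away from the jaw, parallel to clamp x. Its place along the plate varies.
- cassette: White filter cassette: a flange 8 mm thick, 74 wide, 48 high, and a body 54x42 mm that slides into the holder. Home when the back of its flange meets the front of the holder. Origin = that of the holder when home.
- cassette_face (a point): Middle of the front of the cassette's flange, at the height of the jaw face + 5 mm; the jaw presses on it.
- cassette_slide (a joint): How far the cassette sticks out in m: 0 fully home on a hard stop, larger = further out (the gap between flange and holder). Slides with about 4 N of friction and stays where it is left. Once home, the jaw must press it with some 10 to 15 N to seat the seal (8 N is the least); above 28 N it cracks.
- bottle_amber_1: Bystander: small brown bottle with black cap, 42 mm across, 89 high, loose. Origin at its underside.
- petri_1: Bystander: flat clear dish, 62 mm across, 14 high, loose. Origin at its underside.
- timer: Bystander: white bench timer 62x66x20 mm, loose. Origin at its underside.

How it is judged:
By the outcome, as a careful person would: the job done as asked, in the order asked, and still so for the second after the job is handed in, with the robot touching nothing.
It also fails if it takes over 58 s, if anything falls off the work surface, if the arm or the gripper's body presses on something with over 40 N, if the wrist force passes 120 N, or if a joint passes its speed limit or range.

## Working session

There is one attempt and no reset: what is moved stays moved. The work goes in short steps, Python scripts to look and compute and a tool call to move; the robot and the scene stay as the last step left them, time stands still between calls to the robot, and variables do not carry over. Pictures are saved under pics/ and viewed, at most 10 in all, crops included, and the job is handed in when it is done.

Besides the shell and the picture viewer there is one more tool, called after "Request:" as name(argument=value, ...), one argument or row to a line, values as JSON. jog_arm: Moves the arm, as the interface text tells. Its arguments: {"type":"object","properties":{"motion":{"type":"array"},"fingers":{"type":"number"},"force":{"type":"number"}},"required":["motion"]}

```bash
mkdir -p pics; cat > h.py <<'E'
from station import *
import numpy as np, cv2
from scipy.spatial.transform import Rotation as R
def shot(n,f):
    ci=camera_info(n); p,d=grab_frame(n); np.savez(f'pics/{f}.npz',d=d,p=p,ci=np.array([ci],dtype=object))
    cv2.imwrite(f'pics/{f}.png',p[:,:,::-1]); return ci
def w(f,u,v,z=None):
    a=np.load(f'pics/{f}.npz',allow_pickle=True); ci=a['ci'][0]; d=a['d']
    F=d.shape[0]/2/np.tan(np.radians(ci['fov_y'])/2)
    r=np.array([(u-ci['cx'])/F,-(v-ci['cy'])/F,-1])
    Rm=R.from_euler('xyz',ci['orientation'],degrees=True).as_matrix(); o=np.array(ci['origin'])
    rw=Rm@r
    dd=(z-o[2])/rw[2] if z is not None else np.median(d[int(v)-1:int(v)+2,int(u)-1:int(u)+2])
    return o+rw*dd
E
python3 - <<'E'
from h import *
print(shot('top','t1')); print(shot('scene','s1')); print(state())
E
```

```text
{'fov_y': 54.962777692931226, 'cx': 283.08332831795747, 'cy': 211.19559043824572, 'origin': array([ 0.39582507, -0.07618961,  0.9364031 ]), 'orientation': array([ 11.14483859,  -0.73462949, -89.06606395])}
{'fov_y': 42.27468099525545, 'cx': 285.3522477640233, 'cy': 196.24338543964384, 'origin': array([0.39002974, 0.56285871, 0.88054089]), 'orientation': array([  40.02169031,   -1.08537609, -164.87671978])}
{'time': 0.1, 'joints': array([63.11135587, 23.94474236, -0.59094054, 92.48020164,  0.27012887,
       63.63652161, -3.03963296]), 'joint_velocities': array([-0.04935158, -0.06245055,  0.04983927, -0.21336044, -0.01714218,
        0.08333929, -0.01672538]), 'joint_efforts': array([ 4.22593621e-04, -8.52587199e+01,  6.39450923e-01, -4.26694250e+01,
       -4.89701307e-02,  1.63747917e-02,  8.49286209e-06]), 'tool_pos': array([ 0.2591532 , -0.56839286,  0.20490019]), 'tool_rot': array([-1.79940109e+02,  5.25839044e-03,  2.45093076e+01]), 'contact_force': array([-0.13606838, -0.0231502 , -0.77296691]), 'wrist_torque': array([-0.03514271,  0.00670108, -0.03320793]), 'grip_force': 0.0, 'grip_width': 1.001285505965949}
```

View pics/t1.png

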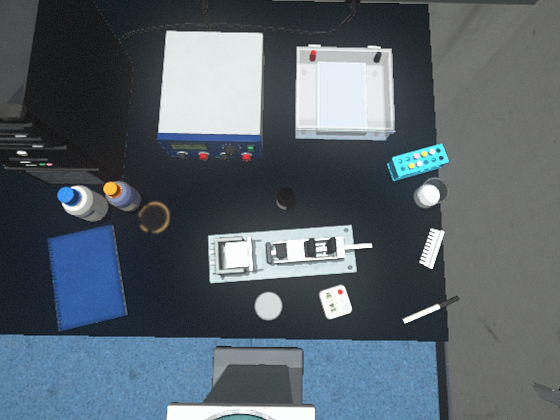

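View pics/s1.png

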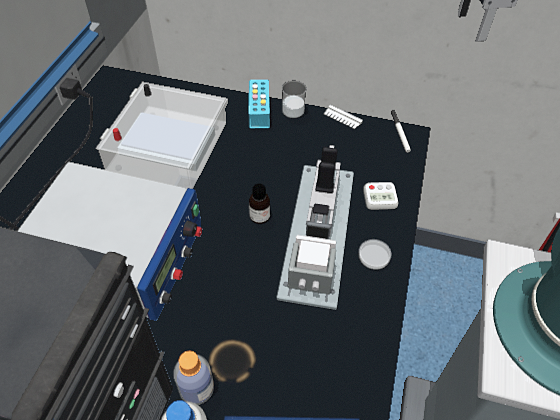

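The top view shows the clamp with its holder at (235,255), its trigger and grip near (310–332,246), and the bar's rear end at (372,246). Clamp +x points to image left, roughly world +y. I'll enlarge that area.

```bash
python3 - <<'E'
from h import *
im=cv2.imread('pics/t1.png')[220:290,200:380]
cv2.imwrite('pics/c1.png',cv2.resize(im,None,fx=4.4,fy=4.4,interpolation=cv2.INTER_CUBIC))
for n,(u,v) in dict(tl=(209,235.5),bl=(210.5,283),tr=(353,226),br=(356,272)).items(): print(n,w('t1',u,v,.012))
for n,(u,v) in dict(bottle=(287,197),petri=(268,305),timer=(336,301),grip=(311,245),trig=(332,245)).items(): print(n,w('t1',u,v))
E
```

```text
tl [0.51791819 0.08445366 0.012     ]
bl [0.41042066 0.07552422 0.012     ]
tr [ 0.5461407 -0.2480003  0.012    ]
br [ 0.44046587 -0.25300676  0.012     ]
bottle [ 0.59453756 -0.09228484  0.08783983]
petri [ 0.36425537 -0.0549119   0.01226978]
timer [ 0.37552412 -0.20605695  0.01805792]
grip [ 0.48613787 -0.14052127  0.13625173]
trig [ 0.48718927 -0.18271675  0.13353078]
```

View pics/c1.png

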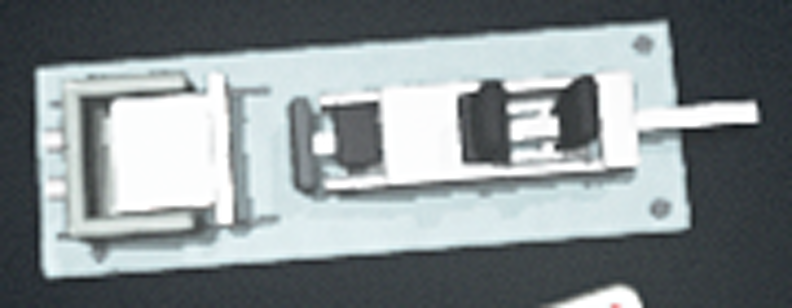

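Request:
jog_arm(
  motion=[
    [0,0,0,0.113],
    [0,0,0,0.113],
    [0,0,0,0.114],
    [18.6,-27.3,0,0],
    [18.6,-27.3,0,0],
    [18.6,-27.3,0,0],
    [18.6,-27.3,0,0],
    [18.6,-27.3,0,0],
    [18.6,-27.3,0,0],
    [18.6,-27.3,0,0],
  ],
  fingers=100,
  force=13,
)

```text
time: 0.93
tool_pos: [0.3726, -0.3653, 0.2053]
tool_rot: [-180.0, 0.0, 5.0]
contact_force: [0.6, -0.3, 0.2]
grip_width: 1.001
grip_force: 0.0
```

Request:
jog_arm(
  motion=[
    [18.6,-27.3,0,0],
    [18.6,-27.3,0,0],
    [18.6,-27.3,0,0],
    [18.6,-27.3,0,0],
    [18.6,-27.3,0,0],
    [18.6,-27.3,0,0],
    [18.6,-27.3,0,0],
    [0,0,0,0],
    [0,0,0,0],
  ],
)

```text
time: 1.68
tool_pos: [0.4856, -0.1636, 0.2052]
tool_rot: [-180.0, 0.0, 5.2]
contact_force: [-0.2, -0.6, 0.1]
grip_width: 1.001
grip_force: 0.0
```

```bash
python3 - <<'E'
from h import *
print(shot('wrist','w1')); s=state(); print(s['tool_pos'],s['tool_rot'],s['contact_force'],s['time'])
E
```

```text
{'fov_y': 62.86578263662416, 'cx': 283.00799077789407, 'cy': 212.54591478011014, 'origin': array([ 0.55429361, -0.15727709,  0.38511162]), 'orientation': array([-1.36093361e+01,  1.24624652e-02, -8.47375195e+01])}
[ 0.48498399 -0.16505073  0.20517512] [-1.79990505e+02  3.82628811e-02  5.08022817e+00] [-0.8186365  -0.98705745 -0.14207785] 1.7333
```

View pics/w1.png

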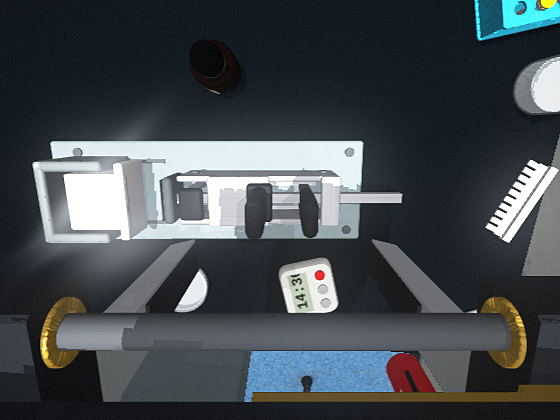

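The wrist view shows the plate level, so the yaw matches. The grip is at about (258,210), the trigger at about (308,210) and the plate's top corners at (50,141) and (362,142). Next I'll get positions from those pixels.

```bash
python3 - <<'E'
from h import *
a=np.load('pics/w1.npz',allow_pickle=True)
# cloud in tool-yaw clamp frame
F=210/np.tan(np.radians(62.8658/2)); 
O=np.array([.4859,-.1675]); th=np.radians(95.1); ex=np.array([np.cos(th),np.sin(th)]); ey=np.array([-ex[1],ex[0]])
P=[]
for v in range(130,260):
  for u in range(20,420):
    d=a['d'][v,u]
    if d>0:
      p=w('w1',u,v,None) if False else None
      P.append((u,v,d))
P=np.array(P); ci=a['ci'][0]
r=np.c_[(P[:,0]-ci['cx'])/F,-(P[:,1]-ci['cy'])/F,-np.ones(len(P))]*P[:,2:]
W=r@R.from_euler('xyz',ci['orientation'],degrees=True).as_matrix().T+ci['origin']
C=np.c_[(W[:,:2]-O)@ex,(W[:,:2]-O)@ey,W[:,2]]*1000
def rng(n,m): 
  q=C[m]; print(n,len(q),np.percentile(q,[2,50,98],axis=0).round(1).tolist())
x,y,z=C.T
rng('grip',(z>128)&(x>2)&(x<50)); rng('trig',(z>126)&(x<2)&(x>-50))
rng('tab',(z>77)&(z<90)&(x>65)&(x<110)&(abs(y)<22))
rng('plate',(z>8)&(z<16)); rng('jaw',(z>55)&(z<76)&(x>98)&(x<135)&(abs(y)<30))
rng('flange',(z>50)&(z<85)&(x>135)&(x<180)); rng('holder',(z>50)&(z<85)&(x>150)&(x<250)&(abs(y)>33))
for n,(u,v) in dict(tl=(50,141),tr=(362,142)).items():
  p=w('w1',u,v,.012)[:2]-O; print(n,p@ex*1e3,p@ey*1e3)
E
```

```text
grip 714 [[19.1, -18.0, 130.6], [25.5, -4.6, 137.3], [32.6, 10.4, 139.5]]
trig 1012 [[-49.5, -17.1, 131.1], [-21.0, -9.0, 136.8], [-11.3, 9.0, 234.2]]
tab 784 [[77.1, -17.3, 78.2], [87.1, -3.4, 81.4], [97.6, 12.2, 83.0]]
plate 12762 [[-78.3, -56.4, 10.9], [61.7, -33.6, 12.7], [235.3, 50.3, 14.5]]
jaw 750 [[99.1, -25.1, 56.1], [112.0, -4.7, 63.7], [120.5, 19.1, 66.5]]
flange 3222 [[150.0, -39.9, 51.4], [162.8, -4.7, 69.7], [179.3, 33.3, 74.7]]
holder 1206 [[150.7, -41.2, 52.3], [189.6, -36.5, 73.6], [227.2, 35.8, 75.8]]
tl 252.02698674960288 -56.29652189965408
tr -79.92627789412437 -56.197689505967716
```

Request:
jog_arm(
  motion=[
    [3.9,-1.2,20,0],
    [0,0,20,0],
    [0,0,20,0],
    [0,0,20,0],
    [0,0,15,0],
    [0,0,14,0],
    [0,0,0,0],
  ],
)

```text
time: 2.32
tool_pos: [0.4869, -0.1646, 0.0941]
tool_rot: [-179.9, 0.2, 4.9]
contact_force: [-0.2, 0.1, 0.1]
grip_width: 1.001
grip_force: 0.0
```

Request:
jog_arm(
  motion=[
    [0,0,0,0],
    [0,0,0,0],
    [0,0,0,0],
    [0,0,0,0],
    [0,0,0,0],
  ],
  fingers=63,
  force=13,
)

```text
time: 2.73
tool_pos: [0.4892, -0.1638, 0.0971]
tool_rot: [180.0, -0.0, 5.0]
contact_force: [0.2, 0.5, 0.1]
grip_width: 0.683
grip_force: 0.0
```

Request:
jog_arm(
  motion=[
    [0,0,0,0],
    [0,-1.4,0,0],
    [0,-1.4,0,0],
    [0,-1.4,0,0],
    [0,-1.4,0,0],
    [0,-1.4,0,0],
    [0,-1.5,0,0],
    [0,0,0,0],
    [0,0,0,0],
  ],
  fingers=38,
)

```text
time: 3.48
tool_pos: [0.4882, -0.1534, 0.0968]
tool_rot: [-179.9, 0.0, 5.1]
contact_force: [-3.2, 9.9, 8.5]
grip_width: 0.412
grip_force: 13.0
```

Request:
jog_arm(
  motion=[
    [0,2.1,0,0],
    [0,2.1,0,0],
    [0,2.1,0,0],
    [0,2.3,0,0],
    [0,0,0,0],
    [0,0,0,0],
  ],
  fingers=66,
)

```text
time: 3.98
tool_pos: [0.4889, -0.1639, 0.0964]
tool_rot: [180.0, 0.0, 5.0]
contact_force: [-0.3, 0.1, 0.1]
grip_width: 0.66
grip_force: 0.0
```

```bash
cat > m.py <<'E'
from h import *
import sys
f=sys.argv[1]; ci=shot('wrist',f); s=state(); print(s['time'],s['tool_pos'],s['contact_force'],s['grip_width'])
d=np.load(f'pics/{f}.npz')['d']; v,u=np.nonzero(d>0); F=210/np.tan(np.radians(ci['fov_y']/2))
r=np.c_[(u-ci['cx'])/F,-(v-ci['cy'])/F,-np.ones(len(u))]*d[v,u][:,None]
W=r@R.from_euler('xyz',ci['orientation'],degrees=True).as_matrix().T+ci['origin']
O=np.array([.4892,-.1652]); th=np.radians(95.1); ex=np.array([np.cos(th),np.sin(th)]); ey=np.array([-ex[1],ex[0]])
x,y,z=np.c_[(W[:,:2]-O)@ex,(W[:,:2]-O)@ey,W[:,2]].T*1000
m=(abs(y)<20)&(z>59)&(z<80)&(x>100)&(x<260)
h,e=np.histogram(x[m],bins=np.arange(100,262,2)); print([(int(a),int(b),round(float(np.median(z[m][(x[m]>=a)&(x[m]<a+2)])))) for a,b in zip(e,h) if b>2])
n=(abs(y)>34.5)&(abs(y)<41)&(z>58)&(z<80)&(x>100)&(x<260)
h,e=np.histogram(x[n],bins=np.arange(100,262,2)); print([(int(a),int(b)) for a,b in zip(e,h) if b>2])
E
python3 m.py w2
```

```text
4.0333 [ 0.48890885 -0.16374472  0.09642013] [-1.27853663 -0.6028272  -0.09521988] 0.6621867440038838
[(100, 10, 61), (102, 6, 60), (120, 223, 62), (122, 303, 64), (124, 226, 65), (126, 166, 66), (128, 136, 65), (130, 75, 63), (132, 134, 63), (146, 64, 68), (148, 891, 67), (150, 242, 73), (152, 189, 73), (154, 141, 72), (156, 27, 71), (158, 200, 70), (160, 181, 70), (162, 208, 70), (164, 174, 70), (166, 190, 70), (168, 197, 70), (170, 197, 70), (172, 193, 70), (174, 179, 70), (176, 183, 70), (178, 132, 70), (180, 77, 70), (182, 32, 69)]
[(148, 26), (150, 24), (152, 21), (154, 7), (164, 3), (166, 135), (168, 88), (170, 28), (172, 30), (174, 25), (176, 26), (178, 23), (180, 14)]
```

View pics/w2.png

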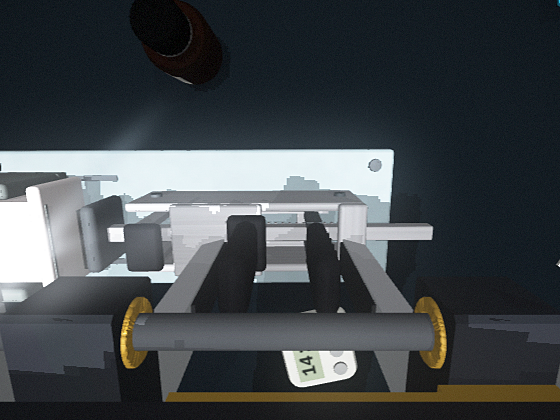

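The picture shows one stroke walked 15 mm, with the jaw front at clamp x≈133, the flange front at ≈148.5 and the flange about 10 mm out. The third stroke should seat it mid-stroke. Running stroke 2 now.

Request:
jog_arm(
  motion=[
    [0,0,0,0],
    [0,-1.4,0,0],
    [0,-1.4,0,0],
    [0,-1.4,0,0],
    [0,-1.4,0,0],
    [0,-1.4,0,0],
    [0,-1.5,0,0],
    [0,0,0,0],
    [0,0,0,0],
  ],
  fingers=38,
)

```text
time: 4.78
tool_pos: [0.488, -0.1538, 0.0964]
tool_rot: [-179.9, 0.0, 5.1]
contact_force: [-1.1, 8.1, 2.7]
grip_width: 0.422
grip_force: 13.0
```

Request:
jog_arm(
  motion=[
    [0,2.1,0,0],
    [0,2.1,0,0],
    [0,2.1,0,0],
    [0,2.2,0,0],
    [0,0,0,0],
    [0,0,0,0],
  ],
  fingers=66,
)

```text
time: 5.28
tool_pos: [0.489, -0.1638, 0.0964]
tool_rot: [-180.0, 0.0, 5.0]
contact_force: [-0.4, 1.1, 0.7]
grip_width: 0.662
grip_force: 0.0
```

```bash
python3 m.py w3
```

```text
5.3333 [ 0.48894837 -0.16371791  0.09641061] [-0.51940835  0.16178234 -0.47685073] 0.6565840975218233
[(100, 12, 61), (102, 3, 60), (134, 41, 61), (136, 423, 63), (138, 232, 65), (140, 196, 66), (142, 146, 65), (144, 85, 64), (146, 145, 63), (148, 749, 68), (150, 292, 72), (152, 191, 73), (154, 164, 73), (156, 43, 72), (158, 155, 70), (160, 185, 70), (162, 199, 70), (164, 183, 70), (166, 195, 70), (168, 187, 70), (170, 201, 70), (172, 190, 70), (174, 186, 70), (176, 175, 70), (178, 127, 70), (180, 77, 70), (182, 34, 69)]
[(148, 10), (150, 35), (152, 19), (154, 11), (156, 3), (166, 136), (168, 88), (170, 34), (172, 33), (174, 24), (176, 24), (178, 24), (180, 15)]
```

Request:
jog_arm(
  motion=[
    [0,0,0,0],
    [0,-1,0,0],
    [0,-1,0,0],
    [0,-1,0,0],
    [0,-1,0,0],
    [0,-1,0,0],
    [0,0,0,0],
    [0,0,0,0],
  ],
  fingers=38,
  force=13,
)

```text
time: 6.0
tool_pos: [0.4885, -0.158, 0.0964]
tool_rot: [-180.0, 0.0, 5.1]
contact_force: [-0.3, 6.6, 1.8]
grip_width: 0.515
grip_force: 13.0
```

Request:
jog_arm(
  motion=[
    [0,-0.5,0,0],
    [0,-0.5,0,0],
    [0,0,0,0],
    [0,0,0,0],
  ],
)

```text
time: 6.33
tool_pos: [0.4884, -0.1576, 0.0964]
tool_rot: [-180.0, 0.0, 5.0]
contact_force: [-0.5, 4.0, -0.6]
grip_width: 0.501
grip_force: 13.0
```

Request:
jog_arm(
  motion=[
    [0,-0.5,0,0],
    [0,-0.5,0,0],
    [0,0,0,0],
    [0,0,0,0],
  ],
)

```text
time: 6.67
tool_pos: [0.4883, -0.1564, 0.0964]
tool_rot: [-180.0, 0.0, 5.0]
contact_force: [1.0, 4.9, -0.2]
grip_width: 0.48
grip_force: 13.0
```

Request:
jog_arm(
  motion=[
    [0,-0.4,0,0],
    [0,-0.4,0,0],
    [0,0,0,0],
    [0,0,0,0],
  ],
)

```text
time: 7.0
tool_pos: [0.4883, -0.1559, 0.0964]
tool_rot: [-180.0, 0.0, 5.0]
contact_force: [1.3, 3.5, -2.8]
grip_width: 0.465
grip_force: 13.0
```

Request:
jog_arm(
  motion=[
    [0,-0.4,0,0],
    [0,-0.4,0,0],
    [0,0,0,0],
    [0,0,0,0],
  ],
)

```text
time: 7.33
tool_pos: [0.4882, -0.1552, 0.0964]
tool_rot: [-180.0, 0.0, 5.0]
contact_force: [1.4, 0.6, -3.2]
grip_width: 0.445
grip_force: 13.0
```

```bash
python3 m.py w4
```

```text
7.3833 [ 0.48821697 -0.15513774  0.09642292] [ 1.47471967  0.98182607 -2.44624986] 0.45301002942491736
[(100, 12, 61), (102, 4, 60), (142, 41, 61), (144, 427, 63), (146, 245, 65), (148, 177, 66), (150, 147, 65), (152, 78, 65), (154, 332, 65), (156, 645, 69), (158, 224, 73), (160, 182, 73), (162, 112, 72), (164, 59, 70), (166, 186, 70), (168, 204, 70), (170, 194, 70), (172, 185, 70), (174, 195, 70), (176, 196, 70), (178, 184, 70), (180, 193, 70), (182, 196, 70), (184, 173, 70), (186, 158, 70), (188, 102, 70), (190, 49, 70), (192, 9, 69)]
[(154, 9), (156, 78), (158, 40), (160, 30), (162, 10), (166, 116), (168, 90), (170, 52), (172, 49), (174, 53), (176, 56), (178, 38), (180, 25), (182, 27), (184, 28), (186, 23), (188, 19), (190, 6)]
```

Request:
jog_arm(
  motion=[
    [0,2.1,0,0],
    [0,2.1,0,0],
    [0,2.1,0,0],
    [0,2.3,0,0],
    [0,0,0,0],
    [0,0,0,0],
  ],
  fingers=66,
)

```text
time: 7.88
tool_pos: [0.4889, -0.1639, 0.0965]
tool_rot: [180.0, 0.0, 5.0]
contact_force: [0.9, -1.1, -0.0]
grip_width: 0.663
grip_force: 0.0
```

```bash
python3 m.py w5
```

```text
7.9333 [ 0.48892207 -0.16373715  0.09645016] [0.48000991 0.01042796 1.29350162] 0.6586811066753422
[(100, 12, 60), (102, 4, 60), (140, 288, 62), (142, 309, 64), (144, 213, 65), (146, 176, 66), (148, 121, 65), (150, 67, 63), (152, 123, 62), (154, 256, 68), (156, 794, 68), (158, 222, 73), (160, 195, 73), (162, 108, 72), (164, 44, 70), (166, 202, 70), (168, 183, 70), (170, 186, 70), (172, 199, 70), (174, 192, 70), (176, 174, 70), (178, 130, 70), (180, 89, 70), (182, 28, 70)]
[(156, 32), (158, 30), (160, 19), (162, 3), (166, 98), (168, 83), (170, 36), (172, 31), (174, 23), (176, 27), (178, 20), (180, 17)]
```

Request:
jog_arm(
  motion=[
    [0,0,0,0],
    [0,-1,0,0],
    [0,-1,0,0],
    [0,-1,0,0],
    [0,0,0,0],
    [0,0,0,0],
    [0,0,0,0],
  ],
  fingers=38,
  force=13,
)

```text
time: 8.52
tool_pos: [0.4885, -0.1584, 0.0964]
tool_rot: [-179.9, 0.0, 5.1]
contact_force: [-3.2, 13.0, 4.9]
grip_width: 0.524
grip_force: 13.0
```

Request:
jog_arm(
  motion=[
    [0,-0.5,0,0],
    [0,-0.5,0,0],
    [0,-0.5,0,0],
    [0,0,0,0],
    [0,0,0,0],
  ],
)

```text
time: 8.93
tool_pos: [0.4885, -0.1577, 0.0964]
tool_rot: [-179.9, 0.0, 5.1]
contact_force: [-1.7, 8.2, 3.6]
grip_width: 0.503
grip_force: 13.0
```

Request:
jog_arm(
  motion=[
    [0,-0.5,0,0],
    [0,-0.5,0,0],
    [0,0,0,0],
    [0,0,0,0],
  ],
)

```text
time: 9.27
tool_pos: [0.4884, -0.1577, 0.0964]
tool_rot: [-180.0, 0.0, 5.1]
contact_force: [-0.1, 5.5, 1.8]
grip_width: 0.5
grip_force: 13.0
```

Request:
jog_arm(
  motion=[
    [0,-0.5,0,0],
    [0,-0.5,0,0],
    [0,0,0,0],
    [0,0,0,0],
  ],
)

```text
time: 9.6
tool_pos: [0.4883, -0.157, 0.0964]
tool_rot: [-180.0, 0.0, 5.0]
contact_force: [0.4, 4.0, 1.2]
grip_width: 0.49
grip_force: 13.0
```

Request:
jog_arm(
  motion=[
    [0,-0.4,0,0],
    [0,-0.4,0,0],
    [0,0,0,0],
    [0,0,0,0],
  ],
)

```text
time: 9.93
tool_pos: [0.4883, -0.1564, 0.0964]
tool_rot: [-180.0, 0.0, 5.0]
contact_force: [-0.9, 3.3, 0.7]
grip_width: 0.475
grip_force: 13.0
```

```bash
python3 m.py w6
```

```text
9.9833 [ 0.4883471  -0.15642043  0.09643975] [-0.30622304  3.30179128  0.84858437] 0.47636876386214383
[(100, 10, 60), (102, 6, 60), (144, 5, 61), (146, 366, 62), (148, 273, 65), (150, 202, 65), (152, 158, 65), (154, 106, 65), (156, 147, 63), (158, 782, 68), (160, 245, 72), (162, 178, 73), (164, 145, 72), (166, 33, 71), (168, 183, 70), (170, 190, 70), (172, 192, 70), (174, 202, 70), (176, 183, 70), (178, 199, 70), (180, 176, 70), (182, 196, 70), (184, 167, 70), (186, 111, 70), (188, 68, 70), (190, 21, 69)]
[(158, 75), (160, 49), (162, 27), (164, 20), (166, 91), (168, 85), (170, 52), (172, 55), (174, 48), (176, 45), (178, 30), (180, 30), (182, 25), (184, 27), (186, 22), (188, 11)]
```

Request:
jog_arm(
  motion=[
    [0,-0.4,0,0],
    [0,-0.4,0,0],
    [0,0,0,0],
    [0,0,0,0],
  ],
)

```text
time: 10.32
tool_pos: [0.4883, -0.1562, 0.0964]
tool_rot: [180.0, -0.0, 5.0]
contact_force: [2.5, -5.0, -3.7]
grip_width: 0.474
grip_force: 13.0
```

Request:
jog_arm(
  motion=[
    [0,-0.4,0,0],
    [0,-0.4,0,0],
    [0,0,0,0],
    [0,0,0,0],
  ],
)

```text
time: 10.65
tool_pos: [0.4883, -0.1561, 0.0964]
tool_rot: [179.9, -0.0, 5.0]
contact_force: [3.2, -9.5, -5.0]
grip_width: 0.47
grip_force: 13.0
```

Seated: the width stopped at 0.47 while the net force swung to −9.5 N, which puts the jaw at about 11 N. I'll add 1 N and hold.

Request:
jog_arm(
  motion=[
    [0,0,0,0],
    [0,0,0,0],
    [0,0,0,0],
    [0,0,0,0],
    [0,0,0,0],
    [0,0,0,0],
    [0,0,0,0],
    [0,0,0,0],
    [0,0,0,0],
    [0,0,0,0],
  ],
  force=14,
)

```text
time: 11.48
tool_pos: [0.4883, -0.1561, 0.0965]
tool_rot: [179.9, -0.0, 5.0]
contact_force: [2.3, -9.0, -5.3]
grip_width: 0.469
grip_force: 14.0
```

```bash
python3 m.py w7
```

```text
11.5333 [ 0.48828267 -0.15609418  0.09644843] [ 2.45682082 -9.55474866 -4.65996539] 0.4704429189056249
[(100, 13, 61), (102, 4, 60), (144, 8, 60), (146, 385, 62), (148, 255, 65), (150, 209, 66), (152, 154, 66), (154, 99, 65), (156, 168, 63), (158, 748, 68), (160, 245, 72), (162, 208, 73), (164, 135, 72), (166, 32, 71), (168, 178, 70), (170, 195, 70), (172, 188, 70), (174, 189, 70), (176, 198, 70), (178, 181, 70), (180, 206, 70), (182, 181, 70), (184, 171, 70), (186, 123, 70), (188, 76, 70), (190, 19, 70)]
[(158, 74), (160, 49), (162, 33), (164, 15), (166, 93), (168, 83), (170, 60), (172, 51), (174, 48), (176, 51), (178, 29), (180, 31), (182, 24), (184, 26), (186, 22), (188, 11), (190, 4)]
```

Request:
jog_arm(
  motion=[
    [0,0,0,0],
    [0,0,0,0],
    [0,0,0,0],
    [0,0,0,0],
    [0,0,0,0],
    [0,0,0,0],
    [0,0,0,0],
    [0,0,0,0],
    [0,0,0,0],
    [0,0,0,0],
  ],
  force=16.5,
)

```text
time: 12.37
tool_pos: [0.4883, -0.156, 0.0964]
tool_rot: [179.9, -0.0, 5.0]
contact_force: [3.7, -8.1, -5.9]
grip_width: 0.469
grip_force: 16.5
```

Request:
jog_arm(
  motion=[
    [0,2.9,0,0],
    [0,3,0,0],
    [0,3,0,0],
    [0,0,0,0],
    [0,0,-15,0],
    [0,0,-20,0],
    [0,0,-20,0],
    [0,0,-20,0],
    [0,0,0,0],
  ],
  fingers=75,
)

```text
time: 13.12
tool_pos: [0.4905, -0.1639, 0.1749]
tool_rot: [179.9, -0.2, 5.0]
contact_force: [-0.2, -0.5, 0.9]
grip_width: 0.75
grip_force: 0.0
```

Request:
jog_arm(
  motion=[
    [0,-14,0,0],
    [0,-14,0,0],
    [0,-14,0,0],
    [0,-14,0,0],
    [0,-14,0,0],
    [0,-13.7,0,0],
    [0,0,0,0],
    [0,0,0,0],
    [0,0,0,0],
    [0,0,0,0],
  ],
  fingers=0,
)

```text
time: 13.95
tool_pos: [0.4816, -0.0811, 0.1713]
tool_rot: [180.0, 0.0, 5.0]
contact_force: [0.1, 0.4, 0.2]
grip_width: 0.079
grip_force: 0.0
```

```bash
python3 m.py w8
```

```text
14.0 [ 0.48157006 -0.08103677  0.17130963] [-0.03563998  0.2639654  -0.78392986] 0.032769121061699054
[(100, 8, 61), (102, 4, 60), (146, 154, 63), (148, 109, 65), (150, 109, 66), (152, 101, 65), (154, 70, 64), (156, 112, 63), (158, 241, 69), (160, 117, 73), (162, 107, 73), (164, 98, 72), (166, 74, 70), (168, 113, 70), (170, 108, 70), (172, 107, 70), (174, 112, 70), (176, 110, 70), (178, 100, 70), (180, 117, 70), (182, 106, 70), (184, 104, 70), (186, 113, 70), (188, 107, 70), (190, 113, 70), (192, 108, 70), (194, 113, 70), (196, 101, 70), (198, 110, 70), (200, 113, 70), (202, 108, 70), (204, 112, 70), (206, 111, 70), (208, 100, 70), (210, 117, 70), (212, 88, 70), (214, 8, 69), (216, 4, 70), (218, 438, 69), (220, 133, 74), (222, 114, 75), (224, 107, 75), (226, 75, 74)]
[(158, 20), (160, 20), (162, 15), (164, 9), (166, 33), (168, 37), (170, 25), (172, 26), (174, 28), (176, 27), (178, 25), (180, 26), (182, 27), (184, 27), (186, 28), (188, 26), (190, 25), (192, 29), (194, 23), (196, 28), (198, 27), (200, 25), (202, 28), (204, 25), (206, 28), (208, 26), (210, 26), (212, 25), (214, 30), (216, 26), (218, 24), (220, 31), (222, 22), (224, 28), (226, 14)]
```

View pics/w8.png

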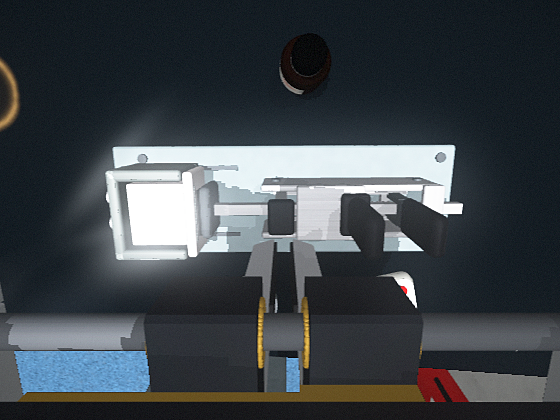

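The flange is flush with the holder, and the tab at (281,214) lines up with the fingers (column ≈283). Pressing the tab.

Request:
jog_arm(
  motion=[
    [0,0,20,0],
    [0,0,20,0],
    [0,0,20,0],
    [0,0,15,0],
    [0,0,9,0],
    [0,0,0,0],
    [0,0,0,0],
  ],
)

```text
time: 14.58
tool_pos: [0.4817, -0.0805, 0.0876]
tool_rot: [-180.0, 0.0, 5.0]
contact_force: [-1.4, 0.8, 0.2]
grip_width: 0.008
grip_force: 0.0
```

Request:
jog_arm(
  motion=[
    [0,0,1.5,0],
    [0,0,1.5,0],
    [0,0,1.5,0],
    [0,0,1.5,0],
    [0,0,1,0],
    [0,0,1,0],
    [0,0,0,0],
    [0,0,0,0],
  ],
)

```text
time: 15.25
tool_pos: [0.4817, -0.0803, 0.0795]
tool_rot: [-180.0, -0.0, 5.0]
contact_force: [0.1, -0.7, 1.3]
grip_width: 0.008
grip_force: 0.6
```

Request:
jog_arm(
  motion=[
    [0,0,1,0],
    [0,0,1,0],
    [0,0,1,0],
    [0,0,1,0],
    [0,0,0.5,0],
    [0,0,0,0],
    [0,0,0,0],
    [0,0,0,0],
  ],
)

```text
time: 15.92
tool_pos: [0.4818, -0.0802, 0.0751]
tool_rot: [-180.0, -0.0, 5.0]
contact_force: [0.5, 0.1, 5.5]
grip_width: 0.004
grip_force: 3.3
```

Request:
jog_arm(
  motion=[
    [0,0,0.5,0],
    [0,0,0.3,0],
    [0,0,0,0],
    [0,0,0,0],
    [0,0,0,0],
    [0,0,0,0],
    [0,0,0,0],
    [0,0,0,0],
    [0,0,0,0],
    [0,0,0,0],
  ],
)

```text
time: 16.75
tool_pos: [0.4819, -0.0801, 0.0747]
tool_rot: [-180.0, -0.0, 5.0]
contact_force: [-3.8, 2.3, 15.7]
grip_width: 0.003
grip_force: 7.9
```

Request:
jog_arm(
  motion=[
    [0,0,0,0],
    [0,0,0,0],
    [0,0,0,0],
    [0,0,0,0],
    [0,0,0,0],
    [0,0,0,0],
    [0,0,0,0],
    [0,0,0,0],
  ],
)

```text
time: 17.42
tool_pos: [0.4819, -0.08, 0.0747]
tool_rot: [-180.0, -0.0, 5.0]
contact_force: [-3.4, 1.6, 16.2]
grip_width: 0.004
grip_force: 7.9
```

```bash
python3 m.py w9
```

```text
17.4667 [ 0.48194402 -0.0800717   0.07471757] [-2.94232868  2.82816417 15.37212354] 0.0042378150837349745
[(100, 16, 60), (102, 7, 60), (106, 136, 63), (108, 215, 65), (110, 204, 66), (112, 191, 66), (114, 185, 65), (116, 168, 63), (118, 108, 63), (156, 4, 68), (158, 716, 68), (160, 250, 73), (162, 252, 73), (164, 188, 72), (166, 106, 70), (168, 238, 70), (170, 234, 70), (172, 236, 70), (174, 230, 70), (176, 219, 70), (178, 243, 70), (180, 223, 70), (182, 238, 70), (184, 238, 70), (186, 226, 70), (188, 233, 70), (190, 228, 70), (192, 245, 70), (194, 222, 70), (196, 226, 70), (198, 234, 70), (200, 227, 70), (202, 231, 70), (204, 238, 70), (206, 227, 70), (208, 218, 70), (210, 230, 70), (212, 193, 69), (214, 31, 69), (216, 19, 70), (218, 1014, 69), (220, 349, 74), (222, 236, 75), (224, 237, 75), (226, 148, 74), (228, 15, 73)]
[(158, 41), (160, 37), (162, 31), (164, 11), (166, 60), (168, 68), (170, 41), (172, 38), (174, 38), (176, 42), (178, 41), (180, 43), (182, 37), (184, 43), (186, 41), (188, 43), (190, 39), (192, 39), (194, 41), (196, 38), (198, 38), (200, 41), (202, 40), (204, 38), (206, 44), (208, 33), (210, 45), (212, 43), (214, 38), (216, 34), (218, 44), (220, 39), (222, 36), (224, 34), (226, 17)]
```

View pics/w9.png

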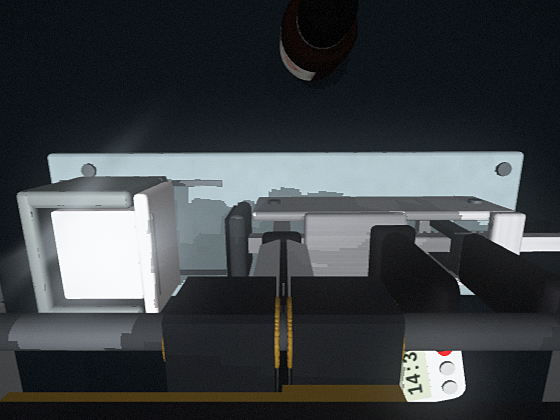

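The jaw is back, with its front at x≈119 as at the start, and the cassette stays flush. Letting go.

Request:
jog_arm(
  motion=[
    [0,0,-3,0],
    [0,0,-8,0],
    [0,0,-20,0],
    [0,0,-25,0],
    [0,0,-30,0],
    [0,0,-30,0],
    [0,0,0,0],
    [0,0,0,0],
  ],
)

```text
time: 18.13
tool_pos: [0.4822, -0.0804, 0.1916]
tool_rot: [180.0, -0.1, 5.0]
contact_force: [0.1, 0.1, -0.4]
grip_width: 0.003
grip_force: 0.0
```

```bash
python3 m.py w10 | cut -c1-330; python3 - <<'E'
from h import *
shot('top','t2')
a,b=[cv2.imread(f'pics/{n}.png')[220:290,200:380] for n in('t1','t2')]
cv2.imwrite('pics/c2.png',cv2.resize(np.vstack([a,b]),None,fx=4.2,fy=4.2,interpolation=cv2.INTER_CUBIC))
E
```

```text
18.1833 [ 0.48143118 -0.08035591  0.19032938] [-0.65330091  0.29906509 -0.46042247] 0.00823843919173465
[(100, 9, 60), (106, 67, 63), (108, 97, 65), (110, 94, 65), (112, 92, 66), (114, 86, 65), (116, 88, 63), (118, 42, 63), (158, 215, 69), (160, 106, 73), (162, 98, 73), (164, 86, 72), (166, 69, 69), (168, 97, 70), (170, 93, 70), (172, 96, 70), (174, 101, 70), (176, 91, 70), (178, 97, 70), (180, 96, 70), (182, 93, 70), (184, 94, 70
[(158, 16), (160, 19), (162, 15), (164, 9), (166, 30), (168, 30), (170, 22), (172, 24), (174, 24), (176, 22), (178, 24), (180, 26), (182, 25), (184, 25), (186, 25), (188, 23), (190, 24), (192, 26), (194, 23), (196, 24), (198, 27), (200, 25), (202, 25), (204, 23), (206, 24), (208, 24), (210, 23), (212, 26), (214, 26), (216, 21),
```

View pics/c2.png

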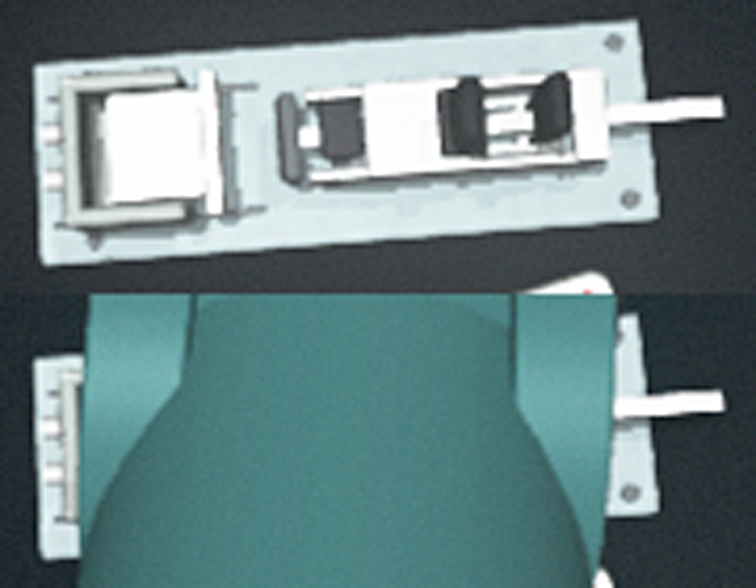

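The rear end of the bar is at the same pixel (x≈723) before and after, so the jaw is all the way back. The arm is clear, so I'm handing in.

```bash
python3 -c "
from station import *
print(close_job())"
```

```text
the job is handed in; nothing more can be done
None
```

I pressed the cassette fully home and held it for about 2 s at an estimated 11–15 N. I then pushed the release tab until the jaw was all the way back, let go, and handed the job in at about 18 s; no verdict came back.

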